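Load the wash tray in rail order

ROBOT

A 7-joint arm with a two-finger parallel gripper is mounted at the origin on the work surface. World frame = base frame: x ahead of the robot, y to its left, z up, the work surface at z = 0. Lengths are in m, angles in rad, forces in N, time in s.
With the tool pointing down it reaches from about 0.35 to 0.9 m from the base axis. Payload 8.1 kg.
Tool frame: the origin (TCP) lies midway between the tips of the shut fingers; the grasp point (between the pads) lies 19 mm behind it; z points along the fingers, y is the line along which they close (so a half turn about z gives the same grasp; the last joint's range is limited). The gripper opens to 92 mm and grips with 3 to 60 N. Pads are 19 mm wide; open, the fingers measure 130 mm over their backs; the gripper's body (75 mm by 190 mm) begins 47 mm behind the grasp point.
Start: joints at [1.022, 0.434, 0.025, 1.573, -0.012, 1.134, -0.075], TCP at [0.269, -0.564, 0.227] pointing down, gripper open.
Joint ranges: [-2.62, 2.62], [-0.44, 2.09], [-1.27, 1.32], [0.08, 2.57], [-1.32, 4.46], [0.12, 2], [-2.74, 2.74]. Speed limits (rad/s): [2.22, 2.22, 3.01, 3.01, 3.14, 3.14, 3.14].

INTERFACE

Orientations are given as a rotation vector (axis times angle).
In Python, from cell import arm gives the robot as it stands.
- The arm moves only by the tool carry_out, never from a script. Its arguments are lists of equal length, an entry for each row: "claw": the finger opening in cm, from 0 to 9.18; "delta_pos": the shift along the tool's x, y, z in cm, a list of three; "angular": the turn, a rotation vector about the tool's x, y, z in rad, a list of three. In form: {"claw": [claw, ...], "delta_pos": [[dx, dy, dz], ...], "angular": [[ax, ay, az], ...]}. A call has 1 to 20 rows; each row shifts and turns the commanded pose from where the row before left it, along the tool's axes as they then stand; what a row does not reach is not made up. A row lasts 1/10 s, in which the tool goes at most 50 mm and 8.59 degrees, less where a joint would pass 70% of its speed; a pose out of reach is approached as far as the arm can. A call with a gripper value outside its range is refused whole. The fingers move at their own pace and stop on an object; "force" is the grip in N (left out, the last holds). Time passes only in rows, so rows that do not move let the fingers close. It gives the time, the measured TCP pose, the force, the opening and the grip force at its end, in the units of the state.
- arm.observe(): the state, without advancing time (a new reading comes with each control period).
- arm.get_image(name): name is "scene" or "top" or "wrist"; returns a dict with "frame" (420x560x3 uint8, red, green, blue), "mtx" (3x3 intrinsics, pixels), "dist" ([k1, k2, p1, p2, k3] as OpenCV has them; the pictures are not rectified), "T" (4x4, takes a point from camera to world coordinates). Camera axes: x right, y down, z forward; pixel columns grow to the right and rows downward; lengths in m; the calibration is good to about 2 mm. A picture is of the moment at which its call begins. There is no depth.
- arm.sign_off(): hands the job in; it is judged then, once.
Trained networks look in a picture, given as the dict that the camera call returned (one of the last four; its "shot" number tells which), for a name from the list of things; names that differ only in an ending like _2 or _b are one class to them, and where a whole thing is asked for, a point or a joint stands for the part that bears it (a point fixed in the world has none). Each returns a list of dicts, best first, with "conf" (0 to 1); they miss things now and then, are a little off and sometimes report something else, mostly with a low value. They report only what shows in the picture. A call takes as long as a camera call. They do not tell look-alikes from the thing itself.
- arm.look_for(label, picture): "centre" ([column, row] as shares, 0 to 1, of the picture: columns of its width, rows of its height, amid what is visible of it).
- arm.trace(label, picture): "region" (420x560 bool, what is visible of it) and "centre" ([column, row] as shares, 0 to 1, of the picture: columns of its width, rows of its height, amid what is visible of it).
- arm.place_of(label, picture): "centre" ([column, row] as shares, 0 to 1, of the picture: columns of its width, rows of its height: a listed point, or the origin of a listed thing).
The state is a dict: "clock": time; "joints": joint angles; "dq": joint speeds; "joint_efforts": joint torques, N m; "position": TCP position; "ee_rot": TCP orientation; "force": force on the tool from outside, world axes, zero at the start; "ft_torque": the same for the moment, N m; "width": opening from 0.0 (shut) to 1.0 (fully open); "gripper_force": force on a finger pad.
Only numpy, scipy, OpenCV 4.12 (cv2) and the standard library are available. Lean on these libraries where they do the work, as an engineer would, in place of code of your own. Each camera call takes 0.05 s, during which the arm holds its last target. There are 200 camera calls.

TASK

Move the four turned aluminium parts from the nests on the steel rail to the wash tray, keeping their order: the part nearest the rail's upright end plate goes on the ring next to the tray's tall stop post, the next part along on the next ring, and so on to the last. Set each part down upright in the middle of its ring, without dropping it or knocking it about, and leave all four standing there at rest.

Things in the scene. Friction and masses are not known exactly. Their poses are not given: they have to be found in the camera images.
- wide: Turned aluminium part, the widest: round flange 60 mm across and 10 mm thick, on it a round boss 30 mm across; 34 mm tall in all, 0.12 kg. Grip the boss. Origin: centre of its underside, z up along its axis; it is round, so its yaw means nothing. Starts upright on its nest.
- slim: Turned aluminium part with the slimmest boss: flange 50 mm across and 10 mm thick, boss 24 mm across; 40 mm tall in all, 0.09 kg. Grip the boss. Origin: centre of its underside, z up along its axis; it is round, so its yaw means nothing. Starts upright on its nest.
- thick: Turned aluminium part with the smallest, thickest flange: 42 mm across and 16 mm thick, boss 34 mm across; 38 mm tall in all, 0.11 kg. Grip the boss. Origin: centre of its underside, z up along its axis; it is round, so its yaw means nothing. Starts upright on its nest.
- cone: Turned aluminium part with a conical foot: 56 mm across at the bottom, narrowing to 28 mm at 22 mm height, then a straight round neck 28 mm across up to the top at 44 mm; 0.13 kg. Grip the neck. Origin: centre of its underside, z up along its axis; it is round, so its yaw means nothing. Starts upright on its nest.
- nest_wide: Fixed nest under the wide part at the start: black square 66 x 66 x 6 mm with a grey disc 64 mm across, 2 mm thick; the part stands 8 mm above the nest's origin (centre of its underside, z up). Four nests in a row at 70 mm pitch, in any order, on a 12 mm high steel rail; +y runs along the row to the rail's upright end plate.
- nest_slim: Fixed nest under the slim part at the start: black square 66 x 66 x 6 mm with a grey disc 54 mm across, 2 mm thick; the part stands 8 mm above the nest's origin (centre of its underside, z up). Four nests in a row at 70 mm pitch, in any order, on a 12 mm high steel rail; +y runs along the row to the rail's upright end plate. The end plate is 50 mm tall, 47 mm past the last nest's centre.
- nest_thick: Fixed nest under the thick part at the start: black square 66 x 66 x 6 mm with a grey disc 46 mm across, 2 mm thick; the part stands 8 mm above the nest's origin (centre of its underside, z up). Four nests in a row at 70 mm pitch, in any order, on a 12 mm high steel rail; +y runs along the row to the rail's upright end plate. The rail is 76 x 310 mm, fixed, nearer or farther than the tray.
- nest_cone: Fixed nest under the cone part at the start: black square 66 x 66 x 6 mm with a grey disc 60 mm across, 2 mm thick; the part stands 8 mm above the nest's origin (centre of its underside, z up). Four nests in a row at 70 mm pitch, in any order, on a 12 mm high steel rail; +y runs along the row to the rail's upright end plate. The rail's other end has no plate. Past the plate lies a 3 mm low foot.
- tray: Black wash tray, fixed: 98 mm wide (x) and 312 mm long (y), floor 12 mm above the table, lips 4 mm thick and 20 mm high on its long sides. Origin: centre of its underside, z up, y along its length. On the floor four white rings 66 mm across with a white dot at the centre, at x = 0 and y = -114, -38, +38 and +114 mm.
- stop: Tall steel stop post, fixed against one end of the wash tray (either its +y or its -y end, 166 mm from the tray's centre): foot 70 x 16 x 14 mm with an upright pin 16 mm across, 58 mm tall in all. The other end has the foot without a pin. Origin: centre of its underside, z up.
Mind the look-alikes: they are no part of the job. What is shaped like the thick but pink or purple is not meant.

How it is judged:
By the outcome, as a careful person would: the job done as asked, in the order asked, and still so for the second after the job is handed in, with the robot touching nothing.
It also fails if it takes over 104 s, if anything falls off the work surface, if the arm or the gripper's body presses on something with over 40 N, if the wrist force passes 120 N, or if a joint passes its speed limit or range.

## Working session

There is one attempt and no reset: what is moved stays moved. The work goes in short steps, Python scripts to look and compute and a tool call to move; the robot and the scene stay as the last step left them, time stands still between calls to the robot, and variables do not carry over. Pictures are saved under pics/ and viewed, at most 14 in all, crops included, and the job is handed in when it is done.

Besides the shell and the picture viewer there is one more tool, called after ">>>" as name(argument=value, ...) on one line, values as JSON. carry_out: Moves the arm, as the interface text tells. Its arguments: {"type":"object","properties":{"claw":{"type":"array","items":{"type":"number"}},"delta_pos":{"type":"array","items":{"type":"array","items":{"type":"number"}}},"angular":{"type":"array","items":{"type":"array","items":{"type":"number"}}},"force":{"type":"number"}},"required":["claw","delta_pos","angular"]}

```bash
mkdir -p pics; ls
cat > h.py <<'E'
import numpy as np, cv2
from cell import arm
from scipy.spatial.transform import Rotation as R
def pix(im,p):
    return np.array([p[0]*560,p[1]*420])
def ray(im,px):
    u=cv2.undistortPoints(np.array([[px]],float),im["mtx"],np.array(im["dist"],float)).ravel()
    T=np.array(im["T"]); d=T[:3,:3]@[u[0],u[1],1]; return T[:3,3],d/np.linalg.norm(d)
def atz(im,px,z):
    o,d=ray(im,px); return o+d*(z-o[2])/d[2]
def proj(im,P):
    T=np.linalg.inv(np.array(im["T"])); r=cv2.Rodrigues(T[:3,:3])[0]
    return cv2.projectPoints(np.array(P,float).reshape(-1,1,3),r,T[:3,3],im["mtx"],np.array(im["dist"],float))[0].reshape(-1,2)
def tri(rays):
    A=np.zeros((3,3));b=np.zeros(3)
    for o,d in rays:
        M=np.eye(3)-np.outer(d,d);A+=M;b+=M@o
    x=np.linalg.solve(A,b); return x,[np.linalg.norm((np.eye(3)-np.outer(d,d))@(x-o)) for o,d in rays]
def save(im,n): cv2.imwrite(f"pics/{n}.png",im["frame"][...,::-1])
E
python3 - <<'E'
from h import *
s=arm.observe(); print({k:np.round(v,3) for k,v in s.items()})
N=["wide","slim","thick","cone","nest_wide","nest_slim","nest_thick","nest_cone","tray","stop"]
ims={}
for c in("scene","top"):
    im=arm.get_image(c); save(im,c); ims[c]=im; print(c,np.round(im["T"],3).tolist(),np.round(im["mtx"],1).tolist())
for n in N:
    for c in ims:
        r=arm.place_of(n,ims[c]); print(n,c,[(pix(0,q["centre"]).round(1).tolist(),round(q["conf"],2)) for q in r[:3]])
E
```

```text
pics
{'clock': np.float64(0.0), 'joints': array([ 1.022,  0.435,  0.025,  1.574, -0.012,  1.134, -0.075]), 'dq': array([ 0.001,  0.002, -0.002,  0.   , -0.002,  0.   ,  0.001]), 'joint_efforts': array([ 1.0000e-03, -6.6784e+01,  9.8600e-01, -3.1446e+01, -6.1000e-02,
        4.3000e-02,  0.0000e+00]), 'position': array([ 0.269, -0.563,  0.226]), 'ee_rot': array([-3.062e+00, -6.940e-01,  1.000e-03]), 'force': array([-0.605, -0.066, -0.194]), 'ft_torque': array([ 0.023,  0.002, -0.006]), 'gripper_force': np.float64(0.0), 'width': np.float64(0.998)}
scene [[-0.25, 0.725, -0.642, 1.078], [0.968, 0.198, -0.153, 0.169], [0.017, -0.66, -0.751, 0.684], [0.0, 0.0, 0.0, 1.0]] [[427.7, 0.0, 277.5], [0.0, 427.7, 205.8], [0.0, 0.0, 1.0]]
top [[0.029, -0.977, 0.211, 0.388], [-1.0, -0.029, 0.002, 0.018], [0.005, -0.211, -0.978, 0.847], [0.0, 0.0, 0.0, 1.0]] [[522.3, 0.0, 278.2], [0.0, 522.3, 207.6], [0.0, 0.0, 1.0]]
wide scene [([202.9, 240.9], 0.59), ([337.9, 197.5], 0.4)]
wide top [([331.5, 164.7], 0.55)]
slim scene [([309.4, 277.6], 0.76)]
slim top [([206.5, 150.9], 0.74)]
thick scene [([276.1, 267.2], 0.89), ([373.9, 255.5], 0.8), ([358.2, 226.5], 0.61)]
thick top [([247.1, 157.0], 0.96), ([140.3, 205.7], 0.6)]
cone scene [([241.1, 251.7], 0.72)]
cone top [([290.0, 157.8], 0.59)]
nest_wide scene [([211.1, 245.1], 0.57)]
nest_wide top [([330.8, 168.0], 0.81)]
nest_slim scene [([207.9, 242.7], 0.68), ([312.1, 280.6], 0.56), ([208.9, 248.0], 0.48)]
nest_slim top [([209.7, 153.3], 0.67)]
nest_thick scene [([278.1, 266.9], 0.85), ([205.3, 244.6], 0.63), ([311.3, 276.9], 0.19)]
nest_thick top [([253.0, 155.9], 0.8)]
nest_cone scene [([243.3, 256.0], 0.6)]
nest_cone top [([290.0, 163.7], 0.82)]
tray scene [([265.3, 185.4], 0.64)]
tray top [([295.3, 287.5], 0.78)]
stop scene [([333.1, 198.1], 0.6)]
stop top [([190.8, 286.3], 0.7)]
```

View pics/scene.png

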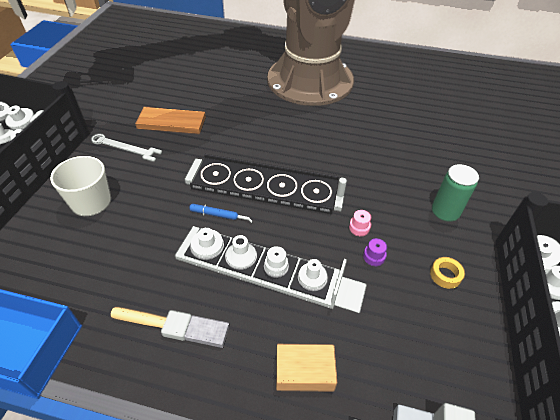

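View pics/top.png

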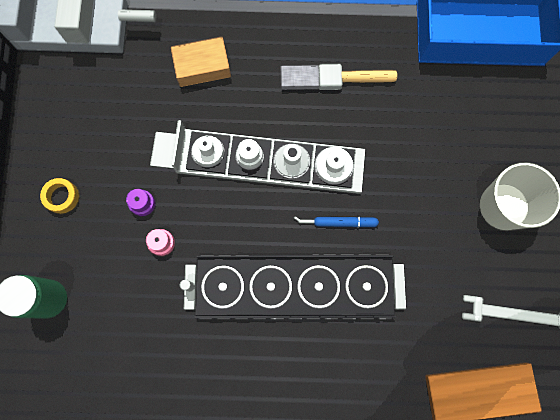

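Run:
```python
from h import *
S=arm.get_image("scene");T=arm.get_image("top")
# enlarged crops of both
a=cv2.resize(S["frame"][160:310,170:410,::-1],None,fx=3,fy=3,interpolation=cv2.INTER_CUBIC); cv2.imwrite("pics/sc.png",a)
a=cv2.resize(T["frame"][120:320,120:380,::-1],None,fx=2.9,fy=2.9,interpolation=cv2.INTER_CUBIC); cv2.imwrite("pics/tc.png",a)
for n,s,t in [("wide",(202.9,240.9),(331.5,164.7)),("slim",(309.4,277.6),(206.5,150.9)),("thick",(276.1,267.2),(247.1,157)),("cone",(241.1,251.7),(290,157.8)),("tray",(265.3,185.4),(295.3,287.5)),("stop",(333.1,198.1),(190.8,286.3))]:
    x,e=tri([ray(S,s),ray(T,t)]); print(n,x.round(4),np.round(e,4))
```

```text
wide [ 0.6406 -0.0715  0.0302] [0.0062 0.0062]
slim [0.6602 0.1368 0.0193] [0.0042 0.0042]
thick [0.6527 0.071  0.0157] [0.0025 0.0025]
cone [0.6478 0.0012 0.0326] [0.0012 0.0012]
tray [ 0.4407 -0.0117 -0.0011] [0.0003 0.0003]
stop [0.439  0.1481 0.0021] [0.0073 0.0073]
```

The scene view shows the tray at about (266,187), with the pin at its right end (341,193). The rail is at (265,265), with its plate at the right end (343,278). The top view agrees: the pin is at (186,286) and the plate at (181,148), so both are on the +y side. From the plate, the row runs slim (207,151), thick (249,153), cone (291,158), wide (335,163).

The thick look-alikes are pink (160,242) and purple (140,202), off the rail. The bare-metal one at (249,153) is the one meant. I'll confirm that in a crop.

View pics/tc.png

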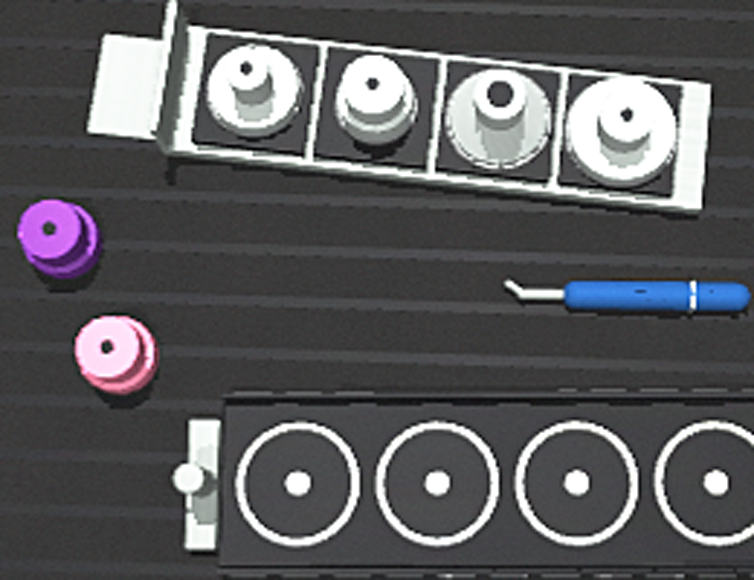

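```bash
cat >> h.py <<'E'
def dots(im,guess,r=7,thr=140):
    g=cv2.cvtColor(im["frame"],cv2.COLOR_RGB2GRAY).astype(float); out=[]
    for c in guess:
        x0,y0=int(round(c[0])),int(round(c[1])); w=g[y0-r:y0+r+1,x0-r:x0+r+1].copy()
        w=np.clip(w-80,0,None); yy,xx=np.mgrid[-r:r+1,-r:r+1]; w[xx**2+yy**2>r*r]=0
        out.append((x0+(w*xx).sum()/w.sum(), y0+(w*yy).sum()/w.sum()))
    return out
E
python3 - <<'E'
from h import *
S=arm.get_image("scene");T=arm.get_image("top")
ds=dots(S,[(316,190),(282,185),(248,180),(215,174)],5); dt=dots(T,[(222,287),(270,287),(319,287),(367,287)])
P=[]
for a,b in zip(ds,dt):
    x,e=tri([ray(S,a),ray(T,b)]); P.append(atz(T,b,.012)); print(np.round(a,1),np.round(b,1),x.round(4),np.round(e,4),"at z12: S",atz(S,a,.012)[:2].round(4),"T",P[-1][:2].round(4))
P=np.array(P); print(np.linalg.norm(np.diff(P,axis=0),axis=1)); d=P[0]-P[-1]; print("tray yaw",np.degrees(np.arctan2(-d[0],d[1])))
s=arm.observe(); print(R.from_rotvec(s["ee_rot"]).as_matrix().round(3))
E
```

```text
[315.8 190.4] [222.3 286.2] [0.4388 0.1028 0.013 ] [0.0012 0.0012] at z12: S [0.4382 0.1015] T [0.4387 0.1041]
[281.7 184.4] [270.4 286.1] [0.4411 0.027  0.013 ] [0.001 0.001] at z12: S [0.4404 0.0258] T [0.441 0.028]
[248.1 178.7] [318.5 286. ] [ 0.4436 -0.049   0.0128] [0.001 0.001] at z12: S [ 0.4429 -0.0502] T [ 0.4434 -0.0481]
[215.3 173. ] [366.5 285.9] [ 0.4459 -0.1249  0.0127] [0.0008 0.0008] at z12: S [ 0.4453 -0.126 ] T [ 0.4457 -0.1243]
[0.07611285 0.0761453  0.07618783]
tray yaw 1.7718850276111038
[[ 0.902  0.431  0.   ]
 [ 0.431 -0.902 -0.   ]
 [-0.     0.    -1.   ]]
```

The crop confirms it: the bare-metal part second from the plate (crop 373,95) is the thick one, and the pink and purple ones lie off the rail. Ring heights measure 13 mm and the pitch 76 mm, both consistent with the text. Next I turn the tool so the fingers close across the rail, then go above it.

>>> carry_out(claw=[9,9,9,9,9,9,9], delta_pos=[[0,0,0],[0,0,0],[0,0,0],[0,0,0],[0,0,0],[0,0,0],[0,0,0]], angular=[[0,0,-0.147],[0,0,-0.147],[0,0,-0.147],[0,0,-0.147],[0,0,-0.147],[0,0,-0.147],[0,0,-0.147]], force=15)

```text
clock: 2.0
position: [0.2694, -0.564, 0.2268]
ee_rot: [2.319, 2.119, -0.0]
force: [-0.3, 0.1, 0.5]
width: 0.975
gripper_force: 0.0
```

>>> carry_out(claw=[9,9,9,9,9,9,9,9,9,9,9,9,9,9,9,9,9,9,9,9], delta_pos=[[3.5,1.6,0],[3.5,1.6,0],[3.5,1.6,0],[3.5,1.6,0],[3.5,1.6,0],[3.5,1.6,0],[3.5,1.6,0],[3.5,1.6,0],[3.5,1.6,0],[3.5,1.6,0],[3.5,1.6,0],[3.5,1.6,0],[3.5,1.6,0],[3.5,1.6,0],[3.5,1.6,0],[3.5,1.6,0],[3.5,1.6,0],[3.5,1.6,0],[0,0,0],[0,0,0]], angular=[[0,0,0],[0,0,0],[0,0,0],[0,0,0],[0,0,0],[0,0,0],[0,0,0],[0,0,0],[0,0,0],[0,0,0],[0,0,0],[0,0,0],[0,0,0],[0,0,0],[0,0,0],[0,0,0],[0,0,0],[0,0,0],[0,0,0],[0,0,0]])

```text
clock: 4.0
position: [0.6166, 0.0364, 0.2264]
ee_rot: [-2.323, -2.114, 0.001]
force: [-0.5, -1.5, -0.3]
width: 0.976
gripper_force: 0.0
```

Run:
```python
from h import *
s=arm.observe(); print(s["position"],R.from_rotvec(s["ee_rot"]).as_matrix().round(4).tolist(),s["joints"].round(2),s["clock"])
W=arm.get_image("wrist"); save(W,"w1"); print(np.round(W["T"],3).tolist(),W["mtx"][0,0])
for n in ["slim","thick","cone","wide"]:
    print(n,[(pix(0,q["centre"]).round(1).tolist(),round(q["conf"],2)) for q in arm.place_of(n,W)])
```

```text
[0.61657971 0.03643223 0.22637576] [[0.094, 0.9956, -0.0005], [0.9956, -0.094, 0.0001], [0.0, -0.0005, -1.0]] [ 0.15  0.46 -0.44  1.56  0.21  1.16 -0.42] 4.0
[[0.996, -0.09, -0.026, 0.625], [-0.094, -0.956, -0.279, 0.112], [0.0, 0.28, -0.96, 0.384], [0.0, 0.0, 0.0, 1.0]] 337.72703458335155
slim [([314.1, 77.4], 0.67)]
thick [([310.2, 145.0], 0.84), ([159.7, 24.3], 0.58)]
cone [([308.7, 207.2], 0.73)]
wide [([310.9, 263.4], 0.56)]
```

View pics/w1.png

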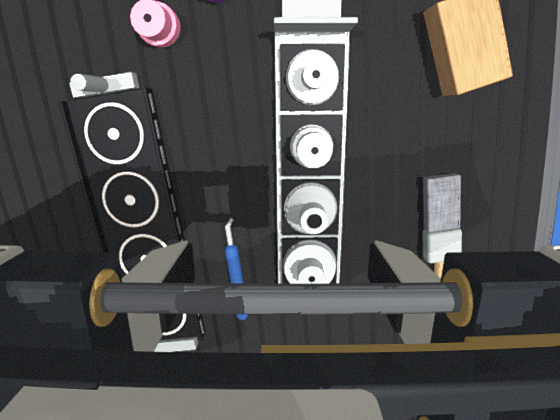

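The wrist view shows all four parts in their row, with dark centre holes at about (317,74), (315,150), (314,221) and (312,279). The rail runs straight up the picture. Next I triangulate those holes against the top view.

```bash
cat >> h.py <<'E'
def dark(im,c,r=8,thr=110):
    g=cv2.cvtColor(im["frame"],cv2.COLOR_RGB2GRAY).astype(float)
    x0,y0=c; w=np.clip(thr-g[y0-r:y0+r+1,x0-r:x0+r+1],0,None); yy,xx=np.mgrid[-r:r+1,-r:r+1]; w[xx**2+yy**2>r*r]=0
    return (x0+(w*xx).sum()/w.sum(), y0+(w*yy).sum()/w.sum())
E
python3 - <<'E'
from h import *
W=arm.get_image("wrist");T=arm.get_image("top")
H=dict(slim=40,thick=38,cone=44,wide=34)
hw=dict(slim=(317,74),thick=(315,150),cone=(314,221),wide=(312,279)); ht=dict(slim=(205,144),thick=(248,149),cone=(292,153),wide=(336,160))
A=[]
for n in H:
    r=8 if n=="cone" else 5
    a=dark(W,hw[n],r);b=dark(T,ht[n],r); x,e=tri([ray(W,a),ray(T,b)])
    z=.02+H[n]/1000; pw,pt=atz(W,a,z),atz(T,b,z); A.append((pw+pt)/2)
    print(n,np.round(a,1),np.round(b,1),x.round(4),np.round(e,4),"topz",z,"W",pw[:2].round(4),"T",pt[:2].round(4))
A=np.array(A); print(np.diff(A,axis=0).round(4)); d=A[0]-A[3]; print(np.degrees(np.arctan2(-d[0],d[1])))
E
```

```text
slim [315.5  71.7] [204.  143.1] [0.6587 0.1383 0.0612] [0.0011 0.0011] topz 0.06 W [0.6592 0.1374] T [0.6589 0.1396]
thick [314.3 147.6] [248. 149.] [0.6528 0.0693 0.0568] [0.0007 0.0007] topz 0.057999999999999996 W [0.6531 0.0688] T [0.6519 0.0697]
cone [314.  218.9] [286.  154.7] [0.6425 0.0066 0.077 ] [0.005 0.005] topz 0.064 W [ 0.6473 -0.0012] T [0.6424 0.0094]
wide [311.8 276.5] [nan nan] [nan nan nan] [nan nan] topz 0.054000000000000006 W [ 0.6411 -0.0706] T [nan nan]
[[-0.0065 -0.0692 -0.002 ]
 [-0.0077 -0.0652  0.006 ]
 [    nan     nan     nan]]
nanh.py:30: RuntimeWarning: invalid value encountered in scalar divide
  return (x0+(w*xx).sum()/w.sum(), y0+(w*yy).sum()/w.sum())
```

The arm now hides part of the top view, so I'll use the earlier saved frame.

Run:
```python
from h import *
W=arm.get_image("wrist");T=arm.get_image("top"); T=dict(T); T["frame"]=cv2.imread("pics/top.png")[...,::-1].copy()
H=dict(slim=40,thick=38,cone=44,wide=34)
hw=dict(slim=(317,74),thick=(315,150),cone=(314,221),wide=(312,279)); ht=dict(slim=(205,144),thick=(248,149),cone=(292,153),wide=(336,160))
A=[]
for n in H:
    r=7 if n=="cone" else 5
    a=dark(W,hw[n],r,120);a=dark(W,tuple(np.round(a).astype(int)),r,120);b=dark(T,ht[n],r,150);b=dark(T,tuple(np.round(b).astype(int)),r,150); x,e=tri([ray(W,a),ray(T,b)])
    z=.02+H[n]/1000; pw,pt=atz(W,a,z),atz(T,b,z); A.append((pw+pt)/2)
    print(n,np.round(a,1),np.round(b,1),x.round(4),np.round(e,4),"topz",z,"W",pw[:2].round(4),"T",pt[:2].round(4))
A=np.array(A); print(np.diff(A,axis=0).round(4)); d=A[0]-A[3]; print(np.degrees(np.arctan2(-d[0],d[1])))
c=A.mean(0); u=d[:2]/np.linalg.norm(d[:2])
print("fit",[(c[:2]+u*k*.07).round(4).tolist() for k in(1.5,.5,-.5,-1.5)])
```

```text
slim [315.1  71.3] [204.2 143.2] [0.6588 0.1387 0.0603] [0.0004 0.0004] topz 0.06 W [0.6589 0.1383] T [0.6588 0.1391]
thick [314.1 147.8] [248.  148.4] [0.6528 0.0695 0.0588] [0.0003 0.0003] topz 0.057999999999999996 W [0.6531 0.0692] T [0.6529 0.0698]
cone [314.  219.3] [291.9 152.1] [ 6.469e-01 -1.000e-04  6.570e-02] [0.0005 0.0005] topz 0.064 W [ 0.6474 -0.001 ] T [6.47e-01 2.00e-04]
wide [311.6 276.8] [335.7 159.2] [ 0.6407 -0.0698  0.0546] [0.0003 0.0003] topz 0.054000000000000006 W [ 0.641  -0.0704] T [ 0.6406 -0.0697]
[[-0.0058 -0.0692 -0.002 ]
 [-0.0058 -0.0699  0.006 ]
 [-0.0064 -0.0696 -0.01  ]]
-4.9434892540548
fit [[0.659, 0.139], [0.653, 0.0693], [0.647, -0.0004], [0.6409, -0.0702]]
```

All hole heights agree with the given sizes to within 2 mm, and the pitch is 70 mm. The order is slim, thick, cone, wide. I'll start with slim.

>>> carry_out(claw=[6,6,6,6,6,6,6,6,6,6,6,6], delta_pos=[[2.65,0.82,0],[2.65,0.82,0],[2.65,0.82,0],[2.65,0.8,0],[0,0,4],[0,0,4],[0,0,4],[0,0,3],[0,0,1.5],[0,0,0],[0,0,0],[0,0,0]], angular=[[0,0,0],[0,0,0],[0,0,0],[0,0,0],[0,0,0],[0,0,0],[0,0,0],[0,0,0],[0,0,0],[0,0,0],[0,0,0],[0,0,0]], force=15)

```text
clock: 5.65
position: [0.6606, 0.1384, 0.0638]
ee_rot: [2.325, 2.111, 0.005]
force: [0.2, 0.2, 1.1]
width: 0.652
gripper_force: 0.0
```

>>> carry_out(claw=[6,6,6,6,2,2,2,2,2,2], delta_pos=[[0.05,-0.15,1.5],[0,0,1.0],[0,0,0.5],[0,0,0],[0,0,0],[0,0,0],[0,0,0],[0,0,0],[0,0,0],[0,0,0]], angular=[[0,0,0],[0,0,0],[0,0,0],[0,0,0],[0,0,0],[0,0,0],[0,0,0],[0,0,0],[0,0,0],[0,0,0]])

```text
clock: 6.65
position: [0.6579, 0.1385, 0.0319]
ee_rot: [2.325, 2.112, 0.0]
force: [-0.6, -0.2, 1.2]
width: 0.246
gripper_force: 15.0
```

Run:
```python
from h import *
for i in range(4):
    s=arm.observe(); print(s["position"].round(4),s["ee_rot"].round(3),round(float(s["width"]),3),s["force"].round(1)); W=arm.get_image("scene")
save(W,"g1")
```

```text
[0.6579 0.1385 0.0319] [2.325 2.112 0.   ] 0.246 [-0.6 -0.2  1.2]
[0.6578 0.1385 0.0319] [2.326 2.112 0.   ] 0.249 [-0.5 -0.4  2.1]
[0.6578 0.1386 0.0319] [2.326 2.112 0.   ] 0.253 [-0.7 -0.5  1.8]
[0.6579 0.1385 0.0319] [2.325 2.112 0.   ] 0.249 [-0.3  0.5  1.7]
```

>>> carry_out(claw=[2,2,2,2,2,2], delta_pos=[[0,0,-1.0],[0,0,-2],[0,0,-3],[0,0,-3],[0,0,0],[0,0,0]], angular=[[0,0,0],[0,0,0],[0,0,0],[0,0,0],[0,0,0],[0,0,0]])

```text
clock: 7.45
position: [0.6581, 0.1387, 0.1229]
ee_rot: [2.325, 2.112, 0.002]
force: [-0.6, 0.0, -1.3]
width: 0.249
gripper_force: 15.0
```

Run:
```python
from h import *
for i in range(3):
    s=arm.observe(); print(s["position"].round(4),s["ee_rot"].round(3),round(float(s["width"]),3),s["force"].round(1)); W=arm.get_image("scene")
d=[.4385,.1032]-s["position"][:2]; print("tool dx,dy to ring",d@[.094,.9956],d@[.9956,-.094])
```

```text
[0.6581 0.1387 0.1229] [2.325e+00 2.112e+00 2.000e-03] 0.249 [-0.6  0.  -1.3]
[0.6574 0.1383 0.1216] [ 2.326e+00  2.112e+00 -1.000e-03] 0.25 [ 0.1  0.4 -0.9]
[0.6571 0.1382 0.121 ] [-2.325e+00 -2.112e+00  2.000e-03] 0.247 [ 0.1 -0.3 -1.2]
tool dx,dy to ring -0.05539650034171015 -0.2143245873683744
```

>>> carry_out(claw=[2,2,2,2,2,2,2,2,2,2,2,2,2,2,2], delta_pos=[[-0.35,-1.4,0],[-0.7,-2.5,0],[-0.7,-2.5,0],[-0.7,-2.5,0],[-0.7,-2.5,0],[-0.7,-2.5,0],[-0.7,-2.5,0],[-0.7,-2.5,0],[-0.3,-2.5,0],[0,0,3],[0,0,3],[0,0,2],[0,0,0.5],[0,0,0],[0,0,0]], angular=[[0,0,0],[0,0,0],[0,0,0],[0,0,0],[0,0,0],[0,0,0],[0,0,0],[0,0,0],[0,0,0],[0,0,0],[0,0,0],[0,0,0],[0,0,0],[0,0,0],[0,0,0]])

```text
clock: 9.1
position: [0.4398, 0.1041, 0.0372]
ee_rot: [2.325, 2.112, 0.001]
force: [0.2, -1.2, -1.3]
width: 0.25
gripper_force: 15.0
```

Run:
```python
from h import *
for i in range(4):
    s=arm.observe(); print(s["position"].round(4),s["ee_rot"].round(3),round(float(s["width"]),3),s["force"].round(1)); W=arm.get_image("scene")
d=[.4385,.1032]-s["position"][:2]; print("tool dx,dy to ring",d@[.094,.9956],d@[.9956,-.094])
```

```text
[0.4398 0.1041 0.0372] [2.325e+00 2.112e+00 1.000e-03] 0.25 [ 0.2 -1.2 -1.3]
[0.44   0.1041 0.0375] [2.325e+00 2.112e+00 2.000e-03] 0.249 [ 0.1 -0.3 -0.7]
[0.4401 0.1041 0.0376] [2.325e+00 2.112e+00 2.000e-03] 0.245 [-0.3  0.1 -1.5]
[0.4401 0.104  0.0376] [2.325e+00 2.112e+00 2.000e-03] 0.249 [-0.  -0.6 -1.3]
tool dx,dy to ring -0.0009702588388941345 -0.0014814121488562996
```

>>> carry_out(claw=[2,2,2,2,2,2], delta_pos=[[-0.1,-0.15,0.4],[0,0,0.4],[0,0,0.3],[0,0,0.15],[0,0,0],[0,0,0]], angular=[[0,0,0],[0,0,0],[0,0,0],[0,0,0],[0,0,0],[0,0,0]])

```text
clock: 9.9
position: [0.4378, 0.103, 0.0242]
ee_rot: [-2.325, -2.112, 0.0]
force: [-0.6, -0.5, -1.8]
width: 0.248
gripper_force: 15.0
```

Run:
```python
from h import *
for i in range(3):
    s=arm.observe(); print(s["position"].round(4),s["force"].round(1)); W=arm.get_image("scene")
save(W,"p1"); g=W["frame"][140:260,240:400,::-1]; cv2.imwrite("pics/p1c.png",cv2.resize(g,None,fx=4,fy=4,interpolation=cv2.INTER_CUBIC))
```

```text
[0.4378 0.103  0.0242] [-0.6 -0.5 -1.8]
[0.4379 0.103  0.0242] [-0.5 -0.9 -0.9]
[0.4379 0.103  0.0242] [ 0.6 -1.  -1.5]
```

View pics/p1c.png

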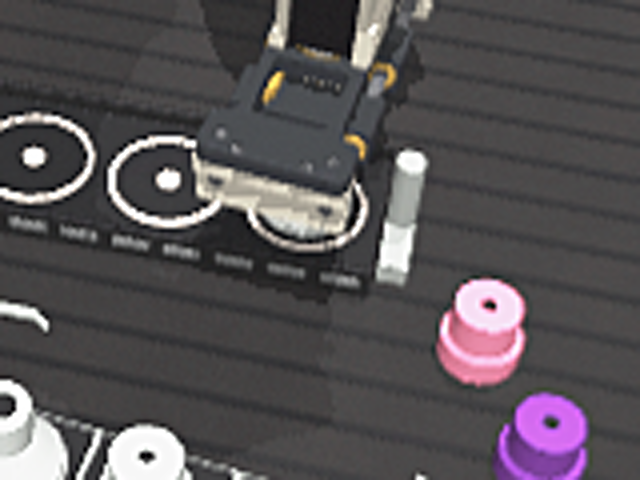

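The crop shows the part held over the ring next to the pin (crop 300,215), and the wrist still carries its weight. I'll lower it gently until it touches.

>>> carry_out(claw=[2,2,2], delta_pos=[[0,0,0.05],[0,0,0],[0,0,0]], angular=[[0,0,0],[0,0,0],[0,0,0]])

```text
clock: 10.35
position: [0.4379, 0.103, 0.0238]
ee_rot: [2.325, 2.112, 0.0]
force: [0.1, -0.5, -0.4]
width: 0.243
gripper_force: 15.0
```

>>> carry_out(claw=[2,2,2], delta_pos=[[0,0,0.05],[0,0,0],[0,0,0]], angular=[[0,0,0],[0,0,0],[0,0,0]])

```text
clock: 10.65
position: [0.438, 0.103, 0.0237]
ee_rot: [2.325, 2.112, 0.0]
force: [-1.8, -1.3, 9.5]
width: 0.248
gripper_force: 15.0
```

>>> carry_out(claw=[2.6,3,4,5,5,5,5,5,5,5,5,5,5,5,5,5], delta_pos=[[0,0,-0.05],[0,0,0],[0,0,0],[0,0,-0.5],[0,0,-2.5],[0,0,-4],[0,0,-4],[-0.14,2.15,0],[-0.2,2.8,0],[-0.2,2.8,0],[-0.2,2.8,0],[-0.2,2.8,0],[-0.2,2.8,0],[-0.2,2.8,0],[0,2.8,0],[0,0,0]], angular=[[0,0,0],[0,0,0],[0,0,0],[0,0,0],[0,0,0],[0,0,0],[0,0,0],[0,0,0],[0,0,0],[0,0,0],[0,0,0],[0,0,0],[0,0,0],[0,0,0],[0,0,0],[0,0,0]])

```text
clock: 12.25
position: [0.6559, 0.0676, 0.1334]
ee_rot: [2.327, 2.109, 0.002]
force: [-0.0, -0.6, -0.3]
width: 0.539
gripper_force: 0.0
```

>>> carry_out(claw=[6,6,6,6,6], delta_pos=[[0,0,3],[0,0,3],[0,0,1],[0,0,0],[0,0,0]], angular=[[0,0,0],[0,0,0],[0,0,0],[0,0,0],[0,0,0]])

```text
clock: 12.75
position: [0.6534, 0.0692, 0.0649]
ee_rot: [2.325, 2.112, 0.002]
force: [0.1, 0.0, -0.5]
width: 0.654
gripper_force: 0.0
```

Run:
```python
from h import *
for i in range(3):
    W=arm.get_image("top"); s=arm.observe()
print(s["position"].round(4),s["force"].round(1),s["width"])
d=[.653,.0693]-s["position"][:2]; print("to part",d@[.094,.9956],d@[.9956,-.094])
save(W,"t2"); g=W["frame"][120:320,120:380,::-1]; cv2.imwrite("pics/t2c.png",cv2.resize(g,None,fx=2.9,fy=2.9,interpolation=cv2.INTER_CUBIC))
```

```text
[0.654  0.0691 0.0654] [-0.1 -0.3  0.6] 0.6562012143729917
to part 0.00013961416428885092 -0.001000292389951667
```

View pics/t2c.png

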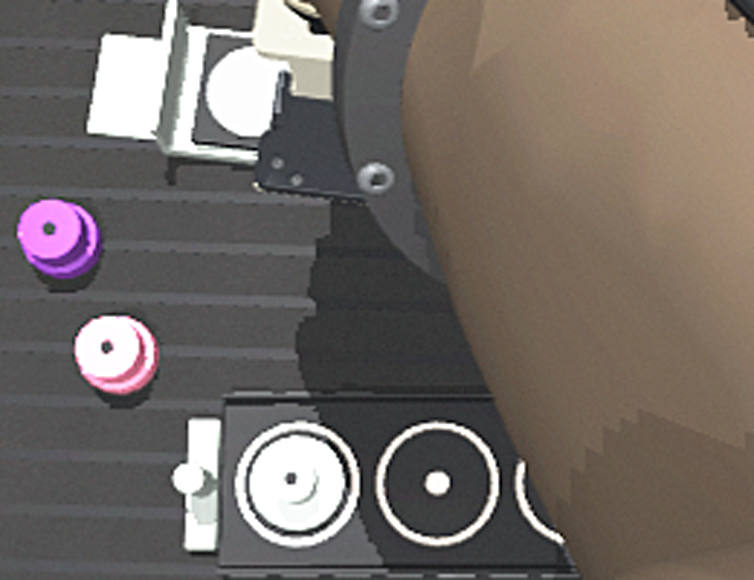

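The slim part stands upright, centred in the ring by the pin (crop 298,483). Next is the thick one.

>>> carry_out(claw=[6,6,6,6,2.8,2.8,2.8,2.8,2.8], delta_pos=[[0,-0.1,1.2],[0,0,1.0],[0,0,0.3],[0,0,0],[0,0,0],[0,0,0],[0,0,0],[0,0,0],[0,0,0]], angular=[[0,0,0],[0,0,0],[0,0,0],[0,0,0],[0,0,0],[0,0,0],[0,0,0],[0,0,0],[0,0,0]])

```text
clock: 13.8
position: [0.6522, 0.0689, 0.039]
ee_rot: [2.325, 2.112, 0.001]
force: [-0.6, -0.7, 1.9]
width: 0.357
gripper_force: 15.0
```

>>> carry_out(claw=[2.8,2.8,2.8,2.8,2.8,2.8,2.8,2.8,2.8,2.8,2.8,2.8,2.8,2.8,2.8,2.8,2.8,2.8,2.8], delta_pos=[[0,0,-1],[0,0,-2],[0,0,-3],[0,0,-2.5],[-0.4,-1.2,0],[-0.8,-2.5,0],[-0.8,-2.5,0],[-0.8,-2.5,0],[-0.8,-2.5,0],[-0.8,-2.5,0],[-0.8,-2.5,0],[-0.8,-2.5,0],[-0.2,-2.0,0],[0,0,0],[0,0,3],[0,0,3],[0,0,2],[0,0,0],[0,0,0]], angular=[[0,0,0],[0,0,0],[0,0,0],[0,0,0],[0,0,0],[0,0,0],[0,0,0],[0,0,0],[0,0,0],[0,0,0],[0,0,0],[0,0,0],[0,0,0],[0,0,0],[0,0,0],[0,0,0],[0,0,0],[0,0,0],[0,0,0]])

```text
clock: 15.7
position: [0.4407, 0.0273, 0.0442]
ee_rot: [-2.325, -2.113, -0.0]
force: [0.9, 0.3, -0.5]
width: 0.358
gripper_force: 15.0
```

```bash
cat > st.py <<'E'
from h import *
import sys
for i in range(3):
    W=arm.get_image("top"); s=arm.observe()
print(s["position"].round(4),s["force"].round(1),round(float(s["width"]),3),s["clock"])
d=np.array(sys.argv[1:3],float)-s["position"][:2]; print("tool dx,dy cm",(100*d@[.094,.9956]).round(2),(100*d@[.9956,-.094]).round(2))
E
python3 st.py .4408 .0272
```

```text
[0.4412 0.0272 0.0449] [ 0.5 -0.2 -0.6] 0.354 15.85
tool dx,dy cm -0.0 -0.04
```

Well aligned; down from 44.9 mm to about 31.5 mm.

>>> carry_out(claw=[2.8,2.8,2.8,2.8,2.8,2.8], delta_pos=[[0,-0.05,0.5],[0,0,0.5],[0,0,0.25],[0,0,0.05],[0,0,0],[0,0,0]], angular=[[0,0,0],[0,0,0],[0,0,0],[0,0,0],[0,0,0],[0,0,0]])

```text
clock: 16.45
position: [0.4394, 0.0269, 0.0308]
ee_rot: [2.325, 2.112, -0.001]
force: [-1.9, -0.8, 5.5]
width: 0.36
gripper_force: 15.0
```

>>> carry_out(claw=[2.8,2.8,2.8], delta_pos=[[0,0,0.05],[0,0,0],[0,0,0]], angular=[[0,0,0],[0,0,0],[0,0,0]])

```text
clock: 16.75
position: [0.4394, 0.0269, 0.0307]
ee_rot: [2.325, 2.112, -0.001]
force: [-4.3, -0.7, 14.8]
width: 0.358
gripper_force: 15.0
```

>>> carry_out(claw=[3.6,4,5,5.5,5.5,5.5,5.5,5.5,5.5,5.5,5.5,5.5,5.5,5.5,5.5,5.5], delta_pos=[[0,0,-0.1],[0,0,0],[0,0,0],[0,0,-0.5],[0,0,-2.5],[0,0,-4],[0,0,-4],[-0.1,2.13,0],[-0.1,2.7,0],[-0.1,2.7,0],[-0.1,2.7,0],[-0.1,2.7,0],[-0.1,2.7,0],[-0.1,2.7,0],[-0.07,2.6,0],[0,0,0]], angular=[[0,0,0],[0,0,0],[0,0,0],[0,0,0],[0,0,0],[0,0,0],[0,0,0],[0,0,0],[0,0,0],[0,0,0],[0,0,0],[0,0,0],[0,0,0],[0,0,0],[0,0,0],[0,0,0]])

```text
clock: 18.35
position: [0.6496, -0.0014, 0.1409]
ee_rot: [2.327, 2.11, 0.002]
force: [-0.2, 0.5, -0.3]
width: 0.598
gripper_force: 0.0
```

>>> carry_out(claw=[6,6,6,6,6], delta_pos=[[0,0,3],[0,0,3],[0,0,1],[0,0,0],[0,0,0]], angular=[[0,0,0],[0,0,0],[0,0,0],[0,0,0],[0,0,0]])

```text
clock: 18.85
position: [0.6475, -0.0004, 0.0724]
ee_rot: [2.325, 2.112, 0.001]
force: [-0.3, -0.2, 1.5]
width: 0.654
gripper_force: 0.0
```

```bash
python3 st.py .647 -.0002
```

```text
[ 6.481e-01 -5.000e-04  7.290e-02] [ 0.  -0.3  0.8] 0.656 19.0
tool dx,dy cm 0.02 -0.11
```

>>> carry_out(claw=[6,6,6,6,2.3,2.3,2.3,2.3,2.3,2.3], delta_pos=[[0,-0.05,1.3],[0,0,1.0],[0,0,0.35],[0,0,0],[0,0,0],[0,0,0],[0,0,0],[0,0,0],[0,0,0],[0,0,0]], angular=[[0,0,0],[0,0,0],[0,0,0],[0,0,0],[0,0,0],[0,0,0],[0,0,0],[0,0,0],[0,0,0],[0,0,0]])

```text
clock: 20.0
position: [0.6468, -0.0006, 0.045]
ee_rot: [2.325, 2.112, 0.0]
force: [-0.8, -0.0, 1.7]
width: 0.298
gripper_force: 15.0
```

>>> carry_out(claw=[2.3,2.3,2.3,2.3,2.3,2.3,2.3,2.3,2.3,2.3,2.3,2.3,2.3,2.3,2.3,2.3,2.3,2.3,2.3], delta_pos=[[0,0,-1],[0,0,-2],[0,0,-3],[0,0,-2.5],[-0.4,-1.2,0],[-0.85,-2.5,0],[-0.85,-2.5,0],[-0.85,-2.5,0],[-0.85,-2.5,0],[-0.85,-2.5,0],[-0.85,-2.5,0],[-0.85,-2.0,0],[-0.37,-1.5,0],[0,0,0],[0,0,3],[0,0,3],[0,0,2],[0,0,0],[0,0,0]], angular=[[0,0,0],[0,0,0],[0,0,0],[0,0,0],[0,0,0],[0,0,0],[0,0,0],[0,0,0],[0,0,0],[0,0,0],[0,0,0],[0,0,0],[0,0,0],[0,0,0],[0,0,0],[0,0,0],[0,0,0],[0,0,0],[0,0,0]])

```text
clock: 21.9
position: [0.4449, -0.0482, 0.0502]
ee_rot: [-2.325, -2.113, -0.0]
force: [0.1, 0.0, -0.7]
width: 0.3
gripper_force: 15.0
```

```bash
python3 st.py .4433 -.0490
```

```text
[ 0.4453 -0.0486  0.0509] [ 0.8 -0.1 -0.9] 0.299 22.05
tool dx,dy cm -0.06 -0.19
```

>>> carry_out(claw=[2.3,2.3,2.3,2.3,2.3,2.3], delta_pos=[[-0.05,-0.1,0.5],[0,0,0.5],[0,0,0.25],[0,0,0.05],[0,0,0],[0,0,0]], angular=[[0,0,0],[0,0,0],[0,0,0],[0,0,0],[0,0,0],[0,0,0]])

```text
clock: 22.65
position: [0.4429, -0.0492, 0.0368]
ee_rot: [2.326, 2.112, -0.001]
force: [-2.0, -0.9, 5.1]
width: 0.305
gripper_force: 15.0
```

>>> carry_out(claw=[2.3,2.3,2.3], delta_pos=[[0,0,0.03],[0,0,0],[0,0,0]], angular=[[0,0,0],[0,0,0],[0,0,0]])

```text
clock: 22.95
position: [0.4429, -0.0491, 0.0367]
ee_rot: [2.325, 2.112, -0.001]
force: [-3.8, -0.5, 9.9]
width: 0.303
gripper_force: 15.0
```

>>> carry_out(claw=[3.2,3.6,4.5,5.5,5.5,5.5,5.5,5.5,5.5,5.5,5.5,5.5,5.5,5.5,5.5,5.5], delta_pos=[[0,0,-0.1],[0,0,0],[0,0,0],[0,0,-0.5],[0,0,-2.5],[0,0,-4],[0,0,-3],[0,2.0,0],[-0.05,2.6,0],[-0.05,2.6,0],[-0.05,2.6,0],[-0.05,2.6,0],[0,2.6,0],[0,2.6,0],[0,2.2,0],[0,0,0]], angular=[[0,0,0],[0,0,0],[0,0,0],[0,0,0],[0,0,0],[0,0,0],[0,0,0],[0,0,0],[0,0,0],[0,0,0],[0,0,0],[0,0,0],[0,0,0],[0,0,0],[0,0,0],[0,0,0]])

```text
clock: 24.55
position: [0.6422, -0.0701, 0.1372]
ee_rot: [2.326, 2.111, 0.002]
force: [0.4, -0.2, -0.6]
width: 0.602
gripper_force: 0.0
```

>>> carry_out(claw=[6,6,6,6,6], delta_pos=[[0,0,3],[0,0,3],[0,0,1],[0,0,0],[0,0,0]], angular=[[0,0,0],[0,0,0],[0,0,0],[0,0,0],[0,0,0]])

```text
clock: 25.05
position: [0.6404, -0.0699, 0.0686]
ee_rot: [2.325, 2.112, 0.001]
force: [-0.3, -0.2, 0.7]
width: 0.651
gripper_force: 0.0
```

```bash
python3 st.py .6408 -.0701
```

```text
[ 0.6409 -0.0699  0.069 ] [-0.6 -0.4 -0.7] 0.653 25.2
tool dx,dy cm -0.02 -0.01
```

>>> carry_out(claw=[6,6,6,6,2.5,2.5,2.5,2.5,2.5,2.5], delta_pos=[[0,0.05,1.8],[0,0,1.2],[0,0,0.4],[0,0,0],[0,0,0],[0,0,0],[0,0,0],[0,0,0],[0,0,0],[0,0,0]], angular=[[0,0,0],[0,0,0],[0,0,0],[0,0,0],[0,0,0],[0,0,0],[0,0,0],[0,0,0],[0,0,0],[0,0,0]])

```text
clock: 26.2
position: [0.6406, -0.0701, 0.0337]
ee_rot: [2.325, 2.112, 0.0]
force: [-0.6, -0.2, 3.3]
width: 0.313
gripper_force: 15.0
```

>>> carry_out(claw=[2.5,2.5,2.5,2.5,2.5,2.5,2.5,2.5,2.5,2.5,2.5,2.5,2.5,2.5,2.5,2.5,2.5,2.5,2.5], delta_pos=[[0,0,-1],[0,0,-2],[0,0,-3],[0,0,-2.5],[-0.4,-1.2,0],[-0.95,-2.4,0],[-0.95,-2.4,0],[-0.95,-2.4,0],[-0.95,-2.4,0],[-0.95,-2.4,0],[-0.95,-2.4,0],[-0.8,-2.0,0],[-0.4,-1.4,0],[0,0,0],[0,0,3],[0,0,3],[0,0,2],[0,0,0],[0,0,0]], angular=[[0,0,0],[0,0,0],[0,0,0],[0,0,0],[0,0,0],[0,0,0],[0,0,0],[0,0,0],[0,0,0],[0,0,0],[0,0,0],[0,0,0],[0,0,0],[0,0,0],[0,0,0],[0,0,0],[0,0,0],[0,0,0],[0,0,0]])

```text
clock: 28.1
position: [0.4453, -0.124, 0.0388]
ee_rot: [-2.325, -2.113, -0.001]
force: [-0.4, 0.9, -0.4]
width: 0.311
gripper_force: 15.0
```

```bash
python3 st.py .4456 -.1249
```

```text
[ 0.4456 -0.1245  0.0396] [-0.4 -0.6 -1.2] 0.312 28.25
tool dx,dy cm -0.04 0.01
```

>>> carry_out(claw=[2.5,2.5,2.5,2.5,2.5,2.5], delta_pos=[[0,0.08,0.5],[0,0,0.5],[0,0,0.25],[0,0,0.05],[0,0,0],[0,0,0]], angular=[[0,0,0],[0,0,0],[0,0,0],[0,0,0],[0,0,0],[0,0,0]])

```text
clock: 28.85
position: [0.445, -0.1246, 0.0255]
ee_rot: [2.326, 2.112, -0.0]
force: [-1.1, 0.1, 5.4]
width: 0.312
gripper_force: 15.0
```

>>> carry_out(claw=[2.5,2.5,2.5], delta_pos=[[0,0,0.03],[0,0,0],[0,0,0]], angular=[[0,0,0],[0,0,0],[0,0,0]])

```text
clock: 29.15
position: [0.445, -0.1247, 0.0255]
ee_rot: [2.325, 2.112, -0.001]
force: [-2.5, 0.7, 9.6]
width: 0.312
gripper_force: 15.0
```

Touching. I release, lift and back off toward −y and +x to clear the top view.

>>> carry_out(claw=[3.4,3.8,4.7,5.5,5.5,5.5,5.5,5.5,5.5,5.5,5.5,5.5,5.5,5.5,5.5,5.5,5.5,5.5,5.5], delta_pos=[[0,0,-0.1],[0,0,0],[0,0,0],[0,0,-0.5],[0,0,-2.5],[0,0,-4],[0,0,-4],[0,0,-4],[-2.5,0,0],[-3,0,0],[-3,0,0],[-3,0,0],[-3,0,0],[-3,0,0],[-3,0,0],[-3,0,0],[-3,0,0],[0,0,0],[0,0,0]], angular=[[0,0,0],[0,0,0],[0,0,0],[0,0,0],[0,0,0],[0,0,0],[0,0,0],[0,0,0],[0,0,0],[0,0,0],[0,0,0],[0,0,0],[0,0,0],[0,0,0],[0,0,0],[0,0,0],[0,0,0],[0,0,0],[0,0,0]])

```text
clock: 31.05
position: [0.4194, -0.3884, 0.176]
ee_rot: [-2.326, -2.11, -0.001]
force: [0.9, 0.7, -0.1]
width: 0.598
gripper_force: 0.0
```

Run:
```python
from h import *
T=arm.get_image("top"); s=arm.observe(); print(s["clock"],s["position"].round(3),s["dq"].round(3))
g=T["frame"][120:320,120:410,::-1]; cv2.imwrite("pics/t9c.png",cv2.resize(g,None,fx=2.7,fy=2.7,interpolation=cv2.INTER_CUBIC))
H=dict(slim=.040,thick=.038,cone=.044,wide=.034); C=dict(slim=(.4388,.1028),thick=(.4411,.027),cone=(.4436,-.049),wide=(.4459,-.1249))
for n in H:
    c=proj(T,[*C[n],.012+H[n]])[0]; r=7 if n=="cone" else 5
    for _ in range(2): c=dark(T,tuple(np.round(c).astype(int)),r,150)
    print(n,np.round(c,1),((atz(T,c,.012+H[n])[:2]-C[n])*1000).round(1),"mm off")
```

```text
31.1 [ 0.42  -0.387  0.176] [-0.014 -0.01  -0.012  0.011  0.001 -0.001 -0.   ]
slim [219.9 284.6] [-0.3  0.9] mm off
thick [270.2 285.2] [-1.2  0.9] mm off
cone [321.  284.1] [-0.3  0.6] mm off
wide [370.3 284.8] [-0.7  0.8] mm off
```

View pics/t9c.png

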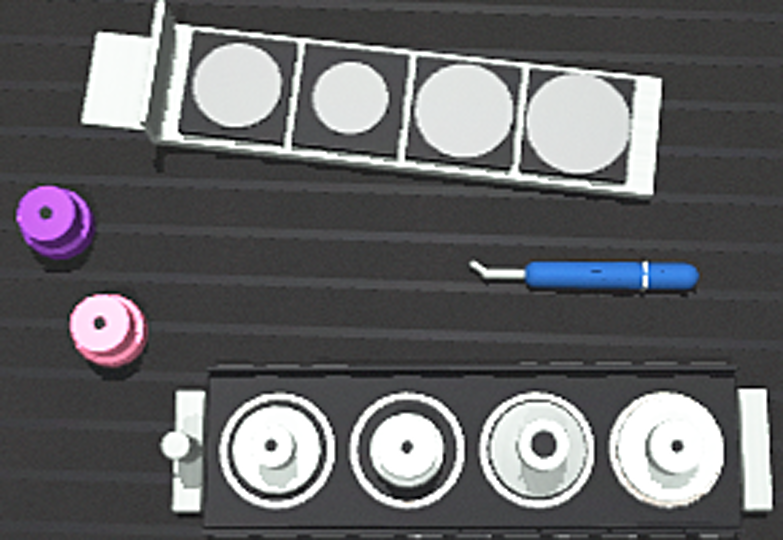

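The top view shows all four parts upright and centred in their rings, within about 1.5 mm. From the pin they stand slim (277,450), thick (407,450), cone (537,450), wide (667,450). Handing in.

```bash
python3 -c "
from cell import arm
print(arm.sign_off())"
```

```text
the job is handed in; nothing more can be done
None
```

All four parts (slim, thick, cone, wide, counting from the stop post) stand upright on their rings, each within about 1.5 mm of centre by the last top view, and the job is handed in at about 31 s.

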